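# Set the feed pump's flow and start the feed

## Task

Set the feed pump on the lab bench: first, with the black lever still in its stop notch, roll the ribbed thumbwheel until the orange pointer stands opposite the green tab (not the red one). Then throw the lever away from the robot until it clicks into the green-marked run notch. Do not disturb the bottle, the flask or the steel head plate, and finish with the robot clear of everything.

Things in the scene. Friction and masses are not known exactly. Their poses are not given: they have to be found in the camera images.
- pump: Fixed feed pump console, a grey wedge 200 deep (x), 360 wide (y) mm. Origin: centre of its underside, on the bench; x from its low front edge (robot side, 69 mm high) to its back edge (141 mm), y left, z up; yaw up to 0.25 rad either way. Its flat top panel rises 20 degrees to the back, 105 mm high at the origin. Thumbwheel on the left half with a rail above, lever on the right half.
- wheel_top (a point): Fixed point on the crown of the thumbwheel's rim, at (-25, 60, 109) mm in the pump's frame. Ribbed wheel, radius 50, 28 mm wide; only a hump 12 mm high and 64 mm long (along the pump's y) shows between 4 mm cheeks: no pinching. Press lightly (3 to 8 N) and drag along the pump's y, with a tool leaning 25 to 45 degrees, hand towards the pump's front: the rail bars an upright one.
- wheel (a joint): Angle of the thumbwheel (rad), positive when its crown moves to the pump's +y (left). Light friction: about 0.6 N at the rim; it stays where it is left. Free from -1.87 to 1.87 rad.
- pointer (a joint): Position (m) of the orange pointer along the pump's y, 0 at mid-scale, positive to +y (left). Geared to the wheel: 30 mm per rad, the same way as the wheel's crown (0.6 mm per mm of rim travel). Range -0.055 to 0.055. It runs under a clear cover, so it cannot be pushed directly.
- pointer_tip (a point): Tip of the orange pointer (6 mm wide, 36 mm long with its 14 mm wide foot), on the white scale under the clear cover behind the wheel; it points to the pump's +x, to the tabs.
- green_tab: The green setpoint tab, 12 mm wide along the pump's y, 18 mm tall, clipped to the aluminium rail just behind the scale, 26 to 42 mm left or right of the scale's middle. Origin at the centre of its width; its axes have the pump's yaw. Fixed. The pointer is set when its tip has the same place along y as this tab.
- red_tab: A red tab of the same shape on the same rail, on the other side of the middle of the scale: a limit for another run. Not the setting wanted. Fixed.
- rail_mid (a point): Middle of the steel rail (12 mm diameter, 210 mm long along the pump's y) which passes 103 mm above and 21 mm behind the wheel's crown, on two posts at the pump's y = -35 and 155 mm. In the pump's frame: (-4, 60, 212) mm.
- lever (a joint): Angle of the lever (rad): 0 in the stop notch (white marks; leaning 0.5 rad towards the robot), 1.0 in the run notch (green marks; leaning 0.5 rad away, to the pump's +x). Sprung detent: when released it snaps to the nearer notch; leaving a notch takes 3 to 4 N at the knob, less towards the middle at 0.5.
- lever_knob (a point): Centre of the lever's black ball knob, 32 mm diameter, on a 10 mm rod, 90 mm from the pivot at (-30, -120, 108) mm in the pump's frame, swinging about the pump's y. Knob centre in that frame: (-73, -120, 187) in the stop notch, (13, -120, 187) in the run notch. A notched quadrant plate right of the rod reaches 50 mm from the pivot. Nothing stands above.
- bottle: Bystander: glass bottle with a blue cap, 72 mm diameter, 150 mm high, standing left of the pump. Origin at its foot's centre. Leave alone.
- flask: Bystander: amber conical flask, 72 mm diameter at the foot, 104 mm high, standing right of the pump. Origin at its foot's centre. Leave alone.
- headplate: Bystander: steel head plate, a disc of 110 mm diameter, 16 mm high, lying behind the pump. Origin at its foot's centre. Leave alone.

How it is judged:
On the way, in this order (a step that is already met when the one before it is completed fails the run):
1. the pointer stands opposite the green tab while the lever is still in the stop notch and the wheel is let go (y of pointer_tip in the frame of green_tab between -0.006 and 0.006 m and value of joint lever below 0.2 rad and contact force between anything else and wheel below 0.1 N), for 0.2 s.
2. the lever is in the run notch (value of joint lever between 0.9 and 1.1 rad), for 0.2 s.
At the end, for the whole second after the job is handed in: The pointer's tip is within 6 mm of the green tab's middle (within the tab's width), the lever rests in the run notch (0.9 to 1.1 rad), and the bottle, flask and head plate stand upright (within 0.2 rad) where they were (within 20 mm) (all of step 2 and y of pointer_tip in the frame of green_tab between -0.006 and 0.006 m and velocity of joint each of lever, wheel below 0.1 rad/s and angle between each of bottle, flask, headplate's own z axis and vertical below 0.2 rad); the robot touches nothing.
It fails at once if the lever is thrown while the pointer is not opposite the green tab (value of joint lever above 0.5 rad and not (y of pointer_tip in the frame of green_tab between -0.006 and 0.006 m)).
It fails at once if the bottle is disturbed (moved more than 20 mm) (distance of bottle from where it was at the start of the episode above 0.02 m).
It fails at once if the flask is disturbed (moved more than 20 mm) (distance of flask from where it was at the start of the episode above 0.02 m).
It fails at once if the headplate is disturbed (moved more than 20 mm) (distance of headplate from where it was at the start of the episode above 0.02 m).
It also fails if it takes over 58 s, if anything falls off the work surface, if the arm or the gripper's body presses on something with over 40 N, if the wrist force passes 120 N, or if a joint passes its speed limit or range.

## Robot

A 6-joint arm with a two-finger parallel gripper is mounted at the origin on the work surface. World frame = base frame: x ahead of the robot, y to its left, z up, the work surface at z = 0. Lengths are in m, angles in rad, forces in N, time in s.
With the tool pointing down it reaches from about 0.4 to 0.925 m from the base axis. Payload 12.5 kg.
Tool frame: the origin (TCP) lies at the very end of the fingers, on their centre line; the grasp point (between the pads) lies manip.pinch_z behind it (manip.pinch_z is the distance from the TCP to the grasp point, in m); z points along the fingers, y is the direction in which the jaws open and shut (so a half turn about z gives the same grasp; the last joint's range is limited). The gripper opens to 95 mm and grips with 3 to 60 N. Pads are 20 mm wide; open, the fingers measure 119 mm over their backs; the gripper's body (75 mm by 180 mm) begins 59 mm behind the grasp point.
Start: joints at [1.103, 0.491, 1.559, -0, 1.092, -0.106], TCP at [0.221, 0.585, 0.215] pointing down, gripper open.
Joint ranges: [-3.1, 3.1], [-0.84, 2.19], [0.05, 2.79], [-1.13, 4.28], [0.06, 2.93], [-2.69, 2.69]. Speed limits (rad/s): [2.22, 2.22, 2.79, 3.14, 3.14, 3.14].

## Interface

Orientations are given as [roll, pitch, yaw] about the fixed x, y, z axes, in that order (R = Rz(yaw) Ry(pitch) Rx(roll)).
In Python, from plant import telemetry, capture, calibration, manip gives the robot as it stands.
- The arm moves only by the tool move_arm, never from a script. Its argument "moves" is a list of rows, each a list of 7 numbers: the turn, a rotation vector about the tool's x, y, z in degrees, then the shift along the tool's x, y, z in cm, then the finger opening in cm, from 0 to 9.51. In form: [[rx, ry, rz, x, y, z, hand], ...]. A call has 1 to 8 rows; each row is the pose to reach, as a shift and turn from the pose commanded when the call began, along the tool's axes at that moment; what a row does not reach only later rows make up. A row lasts 1/10 s, in which the tool goes at most 50 mm and 8.59 degrees, less where a joint would pass 70% of its speed; a pose out of reach is approached as far as the arm can. A call with a gripper value outside its range is refused whole. The fingers move at their own pace and stop on an object; "grip_force" is the grip in N (left out, the last holds). Time passes only in rows, so rows that repeat a pose let the fingers close. It gives the time, the measured TCP pose, the force and the opening at its end, in the units of the state.
- telemetry.read_state(): the state, without advancing time (a new reading comes with each control period).
- capture(name): name is "scene" or "side" or "wrist"; returns the picture (420x560x3 uint8, red, green, blue); there is no depth.
- calibration(name): a dict with "fx", "fy", "cx", "cy" (pixels), "R" (3x3) and "t" (3): a world point X has camera coordinates R X + t. Camera axes: x right, y down, z forward; pixel columns grow to the right and rows downward; lengths in m; the calibration is good to about 2 mm. The wrist camera is an equidistant fisheye: a pixel r from the principal point sees the ray r / f radians off the axis. A picture is of the moment at which its call begins: read the wrist's pose just before it. calibration takes no time and is no camera call; for the wrist camera it gives the pose at the moment of the call.
- manip.job_done(): hands the job in, once; it reports no verdict.
The state is a dict: "clock": time; "joints": joint angles; "dq": joint speeds; "effort": joint torques, N m; "ee_pos": TCP position; "tool_rot": TCP orientation; "wrist_force": force on the tool from outside, world axes, zero at the start; "torque": the same for the moment, N m; "width": opening from 0.0 (shut) to 1.0 (fully open).
Only numpy, scipy, OpenCV 4.12 (cv2) and the standard library are available. Lean on these libraries where they do the work, as an engineer would, in place of code of your own. Each camera call takes 0.05 s, during which the arm holds its last target.

## Working session

There is one attempt and no reset: what is moved stays moved. The work goes in short steps, Python scripts to look and compute and a tool call to move; the robot and the scene stay as the last step left them, time stands still between calls to the robot, and variables do not carry over. Pictures are saved under pics/ and viewed, and the job is handed in when it is done.

Besides the shell and the picture viewer there is one more tool, called after ">>>" by a JSON object that holds its "api" and its "payload", one argument or row to a line. move_arm: Moves the arm, as the interface text tells. Its arguments: {"type":"object","properties":{"moves":{"type":"array","items":{"type":"array","items":{"type":"number"}}},"grip_force":{"type":"number"}},"required":["moves"]}

```bash
ls; mkdir -p pics; python3 - <<'E'
from plant import telemetry, capture, calibration, manip
import cv2
print(telemetry.read_state()); print(manip.pinch_z)
for n in ["scene","side","wrist"]:
    c=calibration(n); print(n,c)
    im=capture(n); cv2.imwrite(f"pics/{n}0.png",im[:,:,::-1])
E
```

```text
pics
{'clock': 0.0, 'joints': array([ 1.10335973e+00,  4.91517448e-01,  1.55946086e+00,  2.95908127e-06,
        1.09168777e+00, -1.05553658e-01]), 'dq': array([-7.51761440e-05,  2.83347628e-03, -1.07602532e-03, -4.85222578e-04,
        4.23208250e-05,  1.36995642e-03]), 'effort': array([-2.63806258e-03, -6.12643218e+01, -2.58168876e+01,  6.91985339e-02,
        4.84709011e-02, -1.11673260e-04]), 'ee_pos': array([0.22111144, 0.58431666, 0.21408398]), 'tool_rot': array([-3.14052548e+00, -1.15703470e-04,  2.77970829e+00]), 'wrist_force': array([ 0.14413402,  0.05399561, -0.64974659]), 'torque': array([ 0.0008403 , -0.01528551, -0.03235737]), 'width': 1.0006889169201272}
0.0188
scene {'fx': 388.6380553437397, 'fy': 388.6380553437397, 'cx': 273.96395200285525, 'cy': 209.3649902314432, 'R': array([[-0.52599344,  0.85040858, -0.01166836],
       [ 0.73745677,  0.44921055, -0.50434848],
       [-0.42366073, -0.2738889 , -0.86342137]]), 't': array([ 0.28855721, -0.43891113,  1.28285366])}
side {'fx': 455.51227986274233, 'fy': 455.51227986274233, 'cx': 278.991991778369, 'cy': 212.07286582335868, 'R': array([[ 0.76841061, -0.63984219, -0.01212884],
       [-0.49747907, -0.58530462, -0.64026016],
       [ 0.4025664 ,  0.49801654, -0.76806238]]), 't': array([-0.45640064,  0.44105215,  0.79694798])}
wrist {'fx': 325.19226210127806, 'fy': 325.19226210127806, 'cx': 278.0427796905471, 'cy': 206.52459913171216, 'R': array([[ 3.53750816e-01,  9.35339675e-01, -2.28252479e-04],
       [ 8.96497340e-01, -3.38990808e-01,  2.85267859e-01],
       [ 2.66744971e-01, -1.01118366e-01, -9.58447806e-01]]), 't': array([-0.62350168, -0.03170473,  0.39160884])}
```

View pics/scene0.png

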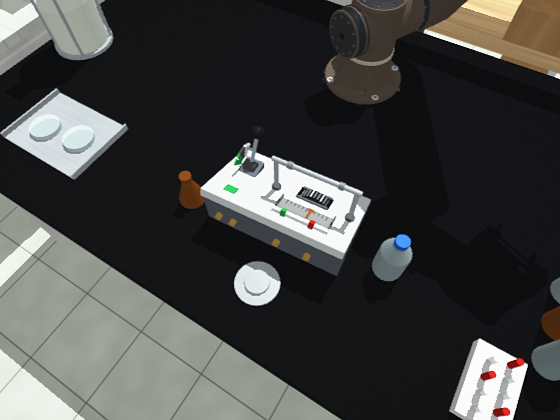

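View pics/side0.png

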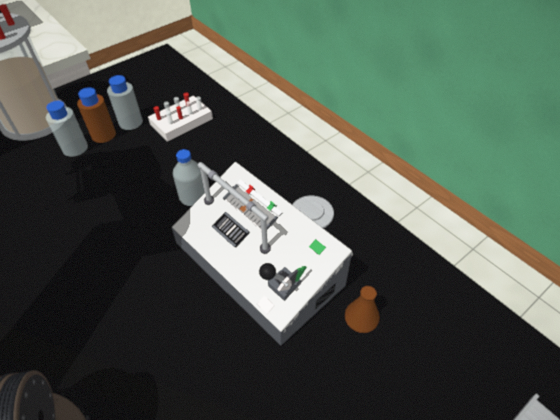

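View pics/wrist0.png

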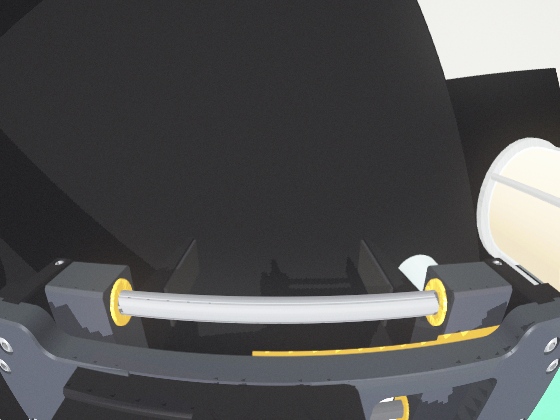

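```bash
python3 - <<'E'
import cv2
a=cv2.imread("pics/scene0.png"); b=cv2.imread("pics/side0.png")
cv2.imwrite("pics/sc_crop.png",cv2.resize(a[115:275,180:380],None,fx=4,fy=4,interpolation=cv2.INTER_CUBIC)[:600])
cv2.imwrite("pics/si_crop.png",cv2.resize(b[150:350,165:365],None,fx=3,fy=3,interpolation=cv2.INTER_CUBIC))
E
```

```text
(no output)
```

View pics/sc_crop.png

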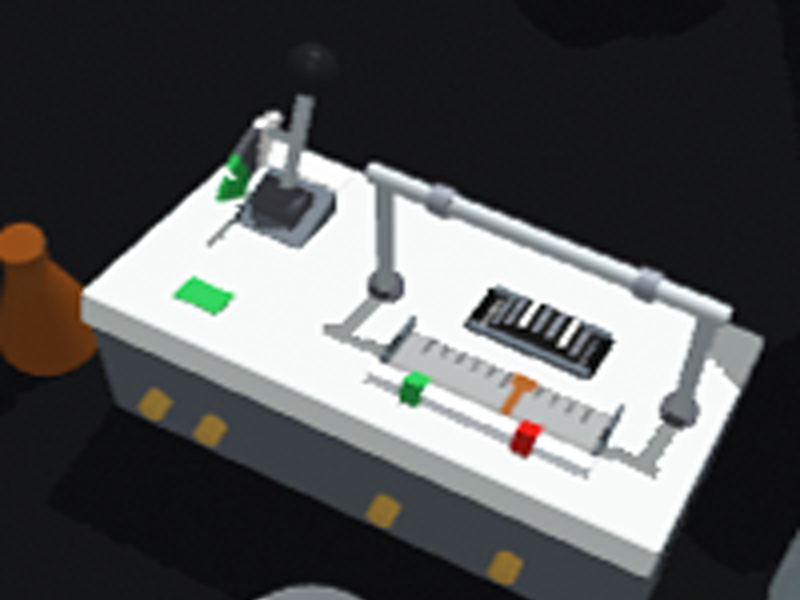

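View pics/si_crop.png

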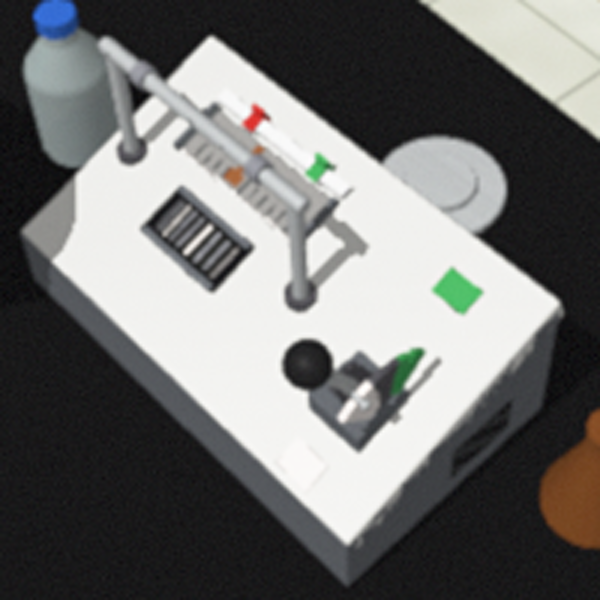

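```bash
cat > h.py <<'E'
import numpy as np, cv2
from scipy.optimize import least_squares
from scipy.spatial.transform import Rotation as Ro
def proj(c,X):
    p=np.asarray(X)@c["R"].T+c["t"]; return np.c_[c["fx"]*p[:,0]/p[:,2]+c["cx"],c["fy"]*p[:,1]/p[:,2]+c["cy"]]
def ray(c,u):
    d=c["R"].T@np.array([(u[0]-c["cx"])/c["fx"],(u[1]-c["cy"])/c["fy"],1]); return -c["R"].T@c["t"],d/np.linalg.norm(d)
def tri(rs):
    A=0;b=0
    for o,d in rs:
        P=np.eye(3)-np.outer(d,d);A=A+P;b=b+P@o
    X=np.linalg.solve(A,b); return X,[np.linalg.norm((np.eye(3)-np.outer(d,d))@(X-o)) for o,d in rs]
def onplane(r,p0,n):
    o,d=r; return o+d*((p0-o)@n)/(d@n)
E
cat > fit.py <<'E'
from h import *
from plant import calibration
S=calibration("scene");D=calibration("side")
def u4(p): return (np.array(p,float)+.5)/4-.5+[180,115]
def u3(p): return (np.array(p,float)+.5)/3-.5+[165,150]
sc=[((100,180,141),(655,552)),((100,-180,141),(85,295)),((-100,180,69),(763,340)),((-4,165,212),(728,313)),((-4,-45,212),(370,170)),((-73,-120,187),(312,66))]
si=[((100,180,141),(213,37)),((100,-180,141),(560,306)),((-100,-180,69),(348,545)),((-100,180,69),(22,232)),((-4,165,212),(103,45)),((-4,-45,212),(303,205)),((-73,-120,187),(308,363))]
def W(q,P): 
    c,s=np.cos(q[2]),np.sin(q[2]); P=np.array(P)/1000.; return P@np.array([[c,s,0],[-s,c,0],[0,0,1]])+[q[0],q[1],0]
f=lambda q:np.r_[(proj(S,W(q,[a for a,_ in sc]))-[u4(b) for _,b in sc]).ravel(),(proj(D,W(q,[a for a,_ in si]))-[u3(b) for _,b in si]).ravel()]
r=least_squares(f,[.6,0,0],loss="soft_l1"); print(r.x); print(f(r.x).reshape(-1,2).round(1).tolist())
K,res=tri([ray(S,u4((312,66))),ray(D,u3((308,363)))]);print("knob",K,res,"fit",W(r.x,[(-73,-120,187)]))
np.save("pump.npy",r.x)
q=r.x
inv=lambda X:np.array([[np.cos(q[2]),np.sin(q[2]),0],[-np.sin(q[2]),np.cos(q[2]),0],[0,0,1]])@(X-[q[0],q[1],0])*1000
a=cv2.imread("pics/scene0.png");b=cv2.imread("pics/side0.png")
out={}
for nm,(img,c,off) in dict(scene=(a,S,(180,115,380,275)),side=(b,D,(165,150,365,350))).items():
    x0,y0,x1,y1=off; h=cv2.cvtColor(img[y0:y1,x0:x1],cv2.COLOR_BGR2HSV)
    for col,lo,hi in [("red",0,5),("orange",8,16),("green",50,75)]:
        m=cv2.inRange(h,(lo,120,90),(hi,255,255))
        n,_,st,ce=cv2.connectedComponentsWithStats(m)
        print(nm,col,[(st[i].tolist(),(ce[i]+[x0,y0]).round(1).tolist()) for i in range(1,n) if st[i,4]>6])
E
python3 fit.py
```

```text
[0.57639488 0.05743938 0.07123543]
[[0.2, -0.8], [-1.7, -2.1], [0.1, -1.7], [-0.5, 0.6], [-1.0, -0.6], [-0.7, -0.0], [-0.9, -1.6], [0.3, -1.8], [-0.9, -0.3], [-1.1, -1.2], [0.2, -1.1], [0.5, 0.2], [-0.5, -0.1]]
knob [ 0.51200913 -0.06706163  0.18661   ] [np.float64(0.0011863154300753842), np.float64(0.0011863154300754619)] fit [[ 0.51212105 -0.06745207  0.187     ]]
scene red [([128, 105, 8, 9, 42], [311.0, 223.9])]
scene orange [([0, 56, 11, 10, 98], [184.8, 175.5]), ([11, 65, 13, 26, 147], [196.8, 191.8]), ([125, 94, 9, 10, 31], [309.1, 212.5])]
scene green [([54, 38, 8, 12, 50], [238.0, 159.5]), ([44, 69, 14, 9, 69], [230.5, 188.3]), ([100, 93, 7, 8, 38], [282.8, 211.5])]
side red [([81, 35, 7, 9, 32], [249.4, 189.0])]
side orange [([75, 56, 5, 5, 17], [242.5, 208.2]), ([180, 137, 20, 45, 573], [356.7, 313.3])]
side green [([103, 52, 6, 8, 23], [270.6, 205.6]), ([145, 90, 15, 14, 113], [317.0, 246.7]), ([131, 117, 10, 14, 55], [299.7, 272.3])]
```

```bash
cat >> fit.py <<'E'
print()
for nm,p,s in [("green",(282.8,211.5),(270.6,205.6)),("red",(311,223.9),(249.4,189))]:
    X,e=tri([ray(S,p),ray(D,s)]); print(nm,inv(X).round(1),np.round(e,4))
# pointer on panel plane (+6mm)
c20,s20=np.cos(np.radians(20)),np.sin(np.radians(20))
n=np.array([-s20*np.cos(q[2]),-s20*np.sin(q[2]),c20])
for hgt in (0,5,10):
  for nm,c,p in [("sc foot",S,u4((521,380))),("sc tip",S,u4((508,412))),("sc mean",S,(309.1,212.5)),("si foot",D,(242.5,208.2)),("si tip",D,u3((258,152)))]:
    p0=np.array([q[0],q[1],.105])+n*hgt/1000
    print(hgt,nm,inv(onplane(ray(c,p),p0,n)).round(1))
E
python3 fit.py | sed -n '/^$/,$p'
python3 - <<'E'
import cv2
a=cv2.imread("pics/scene0.png"); b=cv2.imread("pics/side0.png")
x=cv2.resize(a[180:240,265:345],None,fx=7,fy=7,interpolation=cv2.INTER_CUBIC)
cv2.imwrite("pics/z1.png",x)
E
```

```text
green [ 68.   21.6 134.8] [0.0005 0.0005]
red [ 67.6  91.  134.8] [0.0005 0.0005]
0 sc foot [ 24.4  69.2 113.9]
0 sc tip [ 52.3  73.4 124. ]
0 sc mean [ 34.   71.5 117.4]
0 si foot [ 28.8  72.8 115.5]
0 si tip [ 52.6  71.4 124.1]
5 sc foot [ 28.1  70.4 120.5]
5 sc tip [ 55.8  74.6 130.6]
5 sc mean [ 37.7  72.7 124. ]
5 si foot [ 26.5  69.7 120. ]
5 si tip [ 50.2  68.3 128.6]
10 sc foot [ 31.8  71.7 127.2]
10 sc tip [ 59.3  75.8 137.2]
10 sc mean [ 41.4  74.  130.7]
10 si foot [ 24.2  66.6 124.5]
10 si tip [ 47.8  65.2 133. ]
```

View pics/z1.png

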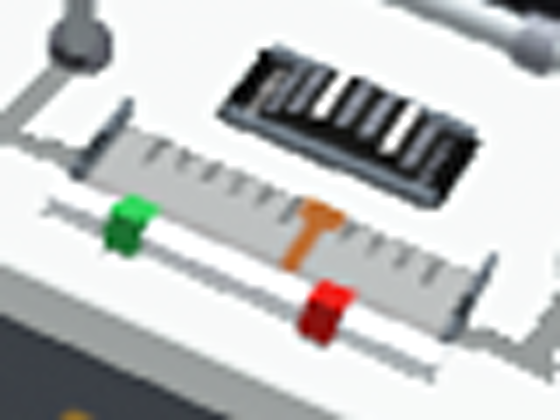

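```bash
cat > tool.py <<'E'
from h import *
from plant import telemetry, calibration
q=np.load("pump.npy")
Rp=Ro.from_euler("z",q[2]).as_matrix(); op=np.array([q[0],q[1],0])
def orient(lean,sgn):  # tool z = (sin,0,-cos) in pump; tool y = sgn*pump y
    l=np.radians(lean); z=np.array([np.sin(l),0,-np.cos(l)]); y=np.array([0,sgn,0]); x=np.cross(y,z)
    return Rp@np.c_[x,y,z]
def go(P,lean,sgn):
    s=telemetry.read_state(); R0=Ro.from_euler("xyz",s["tool_rot"]).as_matrix()
    X=Rp@(np.array(P)/1000)+op; 
    rv=Ro.from_matrix(R0.T@orient(lean,sgn)).as_rotvec(degrees=True); sh=R0.T@(X-s["ee_pos"])*100
    print("target",X.round(4),"rot",rv.round(1),"shift cm",sh.round(2))
def where():
    s=telemetry.read_state(); R0=Ro.from_euler("xyz",s["tool_rot"]).as_matrix()
    print("t",s["clock"],"tcp pump mm",(Rp.T@(s["ee_pos"]-op)*1000).round(1),"toolz pump",(Rp.T@R0[:,2]).round(3),"tooly",(Rp.T@R0[:,1]).round(3),"F pump",(Rp.T@s["wrist_force"]).round(2),"w",round(s["width"],3),"j",s["joints"].round(2))
E
python3 - <<'E'
from tool import *
where()
c=calibration("wrist"); s=telemetry.read_state(); R0=Ro.from_euler("xyz",s["tool_rot"]).as_matrix()
print("cam in tool",R0.T@(-c["R"].T@c["t"]-s["ee_pos"]), "axis", R0.T@c["R"][2])
for s_ in (1,-1): go((-125,60,300),30,s_)
E
```

```text
t 0.15 tcp pump mm [-316.9  550.9  214.2] toolz pump [-0.    -0.001 -1.   ] tooly [ 0.42   0.908 -0.001] F pump [-0.3   0.59 -0.84] w 1.001 j [ 1.1   0.49  1.56 -0.    1.09 -0.11]
cam in tool [ 0.08143753 -0.00139273 -0.17011068] axis [-2.85360794e-01  7.68932114e-04  9.58419859e-01]
target [0.4474 0.1084 0.3   ] rot [ -6.5 -29.5 -24.2] shift cm [-38.02 -36.51  -8.55]
target [0.4474 0.1084 0.3   ] rot [-40.3   8.9 150.5] shift cm [-38.02 -36.51  -8.55]
```

>>> {"api": "move_arm", "payload": {
  "moves": [
    [0,0,0,0,0,-5,0],
    [0,0,0,0,0,-10,0],
    [-6.5,-29.5,-24,-38,-36.5,-12,0],
    [-6.5,-29.5,-24,-38,-36.5,-12,0],
    [-6.5,-29.5,-24,-38,-36.5,-12,0],
    [-6.5,-29.5,-24,-38,-36.5,-12,0],
    [-6.5,-29.5,-24,-38,-36.5,-12,0],
    [-6.5,-29.5,-24,-38,-36.5,-12,0]
  ],
  "grip_force": 20
}}

```text
clock: 0.95
ee_pos: [0.3489, 0.3119, 0.3256]
tool_rot: [-3.141, 0.525, -3.07]
wrist_force: [0.8, 0.6, 0.3]
width: 0.386
```

```bash
python3 - <<'E'
from tool import *
where(); go((-125,72,300),30,1)
E
```

```text
t 0.95 tcp pump mm [-208.8  270.   325.6] toolz pump [ 0.501 -0.    -0.865] tooly [ 0.  1. -0.] F pump [0.8  0.53 0.29] w 0.386 j [ 0.78  0.03  2.01 -0.49  0.76 -0.56]
target [0.4466 0.1204 0.3   ] rot [-0.   0.1  0. ] shift cm [ -5.97 -19.8    6.42]
```

>>> {"api": "move_arm", "payload": {
  "moves": [
    [0,0,0,-5,-19,8,0],
    [0,0,0,-5,-19,8,0],
    [0,0,0,-5,-19,8,0],
    [0,0,0,-5,-19,8,0],
    [0,0,0,-5,-19,8,0],
    [0,0,0,-5,-19,8,0],
    [0,0,0,-5,-19,8,0]
  ]
}}

```text
clock: 1.65
ee_pos: [0.4456, 0.1298, 0.2814]
tool_rot: [3.14, 0.523, -3.076]
wrist_force: [-0.1, 0.1, 0.4]
width: 0.005
```

```bash
python3 - <<'E'
from tool import *
where(); go((-40,80,135),30,1);go((-25,80,109),30,1)
E
```

```text
t 1.65 tcp pump mm [-125.3   81.4  281.4] toolz pump [ 0.499 -0.001 -0.866] tooly [0.005 1.    0.001] F pump [-0.1   0.12  0.38] w 0.005 j [ 0.17  0.02  2.15 -0.12  0.46 -1.37]
target [0.5308 0.1344 0.135 ] rot [-0.1 -0.  -0.3] shift cm [-0.08 -0.12 16.95]
target [0.5458 0.1355 0.109 ] rot [-0.1 -0.  -0.3] shift cm [-0.08 -0.12 19.95]
```

>>> {"api": "move_arm", "payload": {
  "moves": [
    [0,0,0,-0.5,0,5,0],
    [0,0,0,-0.5,0,10,0],
    [0,0,0,-0.5,0,14,0],
    [0,0,0,-0.5,0,17,0],
    [0,0,0,-0.5,0,18.5,0],
    [0,0,0,-0.5,0,18.5,0],
    [0,0,0,-0.5,0,18.5,0]
  ]
}}

```text
clock: 2.35
ee_pos: [0.5427, 0.1392, 0.1266]
tool_rot: [-3.14, 0.52, -3.073]
wrist_force: [0.5, -0.4, 0.8]
width: 0.004
```

```bash
python3 - <<'E'
from tool import *
from plant import capture
where(); go((-25,80,109),30,1)
for n in("scene","side"): cv2.imwrite(f"pics/{n}1.png",capture(n)[:,:,::-1])
a=cv2.imread("pics/scene1.png"); b=cv2.imread("pics/side1.png")
cv2.imwrite("pics/z2.png",np.hstack([cv2.resize(a[150:250,245:345],None,fx=4,fy=4,interpolation=cv2.INTER_CUBIC),cv2.resize(b[150:250,200:300],None,fx=4,fy=4,interpolation=cv2.INTER_CUBIC)]))
E
```

```text
t 2.35 tcp pump mm [-27.8  84.  126.6] toolz pump [ 0.496 -0.003 -0.868] tooly [ 0.004  1.    -0.001] F pump [ 0.49 -0.48  0.8 ] w 0.004 j [ 0.15  0.42  2.16 -0.75  0.07 -0.75]
target [0.5458 0.1355 0.109 ] rot [-0.2 -0.2 -0.1] shift cm [ 0.63 -0.39  1.66]
```

View pics/z2.png

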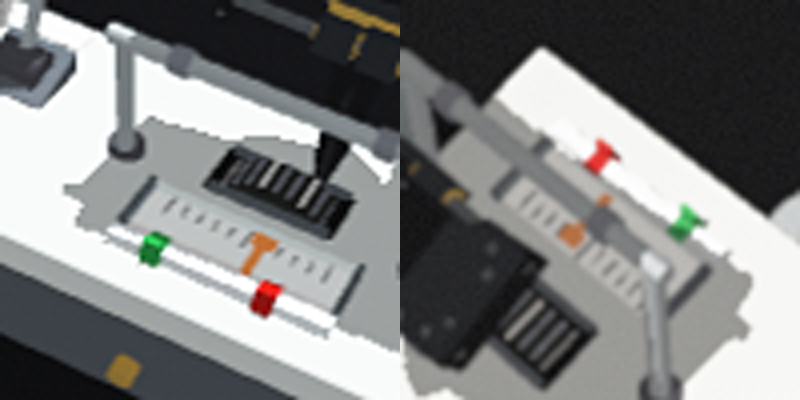

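>>> {"api": "move_arm", "payload": {
  "moves": [
    [0,0,0,0,0,-4,0],
    [0,0,0,0,0,-8,0],
    [0,0,0,0,0,-8,0]
  ]
}}

```text
clock: 2.75
ee_pos: [0.5024, 0.1362, 0.1986]
tool_rot: [3.141, 0.522, -3.075]
wrist_force: [0.5, -0.4, 0.7]
width: 0.006
```

```bash
cat >> tool.py <<'E'
def orient(lean,side):
    l=np.radians(lean); a=np.radians(side); z=np.array([np.sin(l)*np.cos(a),-np.sin(a),-np.cos(l)*np.cos(a)]); y=np.array([0,1,0])+np.sin(a)*z; y/=np.linalg.norm(y); x=np.cross(y,z)
    return Rp@np.c_[x,y,z]
def tb(P,lean,side,back): # point `back` mm behind P along tool axis
    z=Rp.T@orient(lean,side)[:,2]; return np.array(P)-back*z
E
python3 - <<'E'
from tool import *
where(); go(tb((-21,80,109),22,10,80),22,10)
print(Rp.T@orient(22,10))
E
```

```text
t 2.75 tcp pump mm [-68.2  83.8 198.6] toolz pump [ 0.499 -0.002 -0.867] tooly [0.004 1.    0.001] F pump [ 0.45 -0.39  0.69] w 0.006 j [ 0.16  0.24  2.17 -0.21  0.22 -1.28]
target [0.5193 0.1475 0.182 ] rot [ 9.9  7.9 -0.9] shift cm [-0.71  1.01  2.32]
[[-9.27183855e-01  6.50497523e-02  3.68915478e-01]
 [-8.52027058e-18  9.84807753e-01 -1.73648178e-01]
 [-3.74606593e-01 -1.61003787e-01 -9.13097848e-01]]
```

```bash
cat >> tool.py <<'E'
def orient(lean,side):
    l=np.radians(lean); a=np.radians(side); z=np.array([np.sin(l)*np.cos(a),-np.sin(a),-np.cos(l)*np.cos(a)]); y=np.array([0,-z[2],z[1]]); y/=np.linalg.norm(y); x=np.cross(y,z)
    return Rp@np.c_[x,y,z]
E
python3 - <<'E'
from tool import *
go(tb((-21,82,110),25,10,70),25,10)
print((Rp.T@orient(25,10)).round(3))
E
```

```text
target [0.5197 0.1478 0.1725] rot [ 9.7  5.3 -5.3] shift cm [-0.26  1.04  3.16]
[[-0.909 -0.     0.416]
 [-0.079  0.982 -0.174]
 [-0.409 -0.191 -0.893]]
```

>>> {"api": "move_arm", "payload": {
  "moves": [
    [9.7,5.3,-5.3,-0.3,1,0,0],
    [9.7,5.3,-5.3,-0.3,1,2,0],
    [9.7,5.3,-5.3,-0.3,1,3,0],
    [9.7,5.3,-5.3,-0.3,1,3,0]
  ]
}}

```text
clock: 3.15
ee_pos: [0.5196, 0.1474, 0.1704]
tool_rot: [-2.932, 0.416, -2.983]
wrist_force: [-0.9, 0.0, -0.4]
width: 0.005
```

```bash
python3 - <<'E'
from tool import *
where(); go((-21,82,115),25,10)
E
```

```text
t 3.15 tcp pump mm [-50.2  93.8 170.4] toolz pump [ 0.412 -0.173 -0.895] tooly [-0.002  0.982 -0.191] F pump [-0.87  0.1  -0.42] w 0.005 j [ 0.28  0.35  2.07 -0.67  0.42 -0.83]
target [0.5496 0.1377 0.115 ] rot [ 0.1 -0.2  0.1] shift cm [-0.33 -0.1   6.36]
```

>>> {"api": "move_arm", "payload": {
  "moves": [
    [0,0,0,-0.2,-0.1,3,0],
    [0,0,0,-0.3,-0.1,5,0],
    [0,0,0,-0.3,-0.1,6,0],
    [0,0,0,-0.3,-0.1,6.3,0],
    [0,0,0,-0.3,-0.1,6.3,0],
    [0,0,0,-0.3,-0.1,6.3,0]
  ]
}}

```text
clock: 3.75
ee_pos: [0.5496, 0.1366, 0.117]
tool_rot: [-2.929, 0.418, -2.984]
wrist_force: [0.0, -0.5, -0.1]
width: 0.006
```

```bash
python3 - <<'E'
from tool import *
where(); go((-21,82,109),25,10)
E
```

```text
t 3.75 tcp pump mm [-21.1  80.9 117. ] toolz pump [ 0.414 -0.175 -0.893] tooly [ 0.001  0.981 -0.192] F pump [-0.02 -0.48 -0.08] w 0.006 j [ 0.24  0.47  2.07 -0.88  0.32 -0.64]
target [0.5496 0.1377 0.109 ] rot [-0.1 -0.2 -0. ] shift cm [0.31 0.26 0.7 ]
```

>>> {"api": "move_arm", "payload": {
  "moves": [
    [0,0,0,0,0,0.2,0],
    [0,0,0,0,0,0.3,0],
    [0,0,0,0,0,0.4,0],
    [0,0,0,0,0,0.4,0]
  ]
}}

```text
clock: 4.15
ee_pos: [0.5516, 0.1362, 0.1126]
tool_rot: [-2.929, 0.418, -2.983]
wrist_force: [0.0, -0.0, 0.2]
width: 0.002
```

>>> {"api": "move_arm", "payload": {
  "moves": [
    [0,0,0,0,0,0.1,0],
    [0,0,0,0,0,0.2,0],
    [0,0,0,0,0,0.2,0]
  ]
}}

```text
clock: 4.45
ee_pos: [0.5525, 0.1359, 0.1107]
tool_rot: [-2.929, 0.417, -2.983]
wrist_force: [-0.5, 1.0, -0.8]
width: 0.005
```

>>> {"api": "move_arm", "payload": {
  "moves": [
    [0,0,0,0.1,0,0.1,0],
    [0,0,0,0.1,0,0.2,0],
    [0,0,0,0.1,0,0.2,0]
  ]
}}

```text
clock: 4.75
ee_pos: [0.5523, 0.1354, 0.1086]
tool_rot: [-2.929, 0.417, -2.983]
wrist_force: [-1.0, 0.2, 2.7]
width: 0.007
```

```bash
python3 - <<'E'
from tool import *
where()
E
```

```text
t 4.75 tcp pump mm [-18.5  79.5 108.6] toolz pump [ 0.413 -0.176 -0.893] tooly [ 0.     0.981 -0.193] F pump [-0.97  0.25  2.66] w 0.007 j [ 0.24  0.48  2.07 -0.92  0.31 -0.6 ]
```

>>> {"api": "move_arm", "payload": {
  "moves": [
    [0,0,0,0,0,0.1,0],
    [0,0,0,0,0,0.1,0]
  ]
}}

```text
clock: 4.95
ee_pos: [0.5526, 0.1355, 0.1082]
tool_rot: [-2.929, 0.418, -2.983]
wrist_force: [-7.0, 2.3, 9.7]
width: 0.004
```

```bash
python3 - <<'E'
from tool import *
where()
E
```

```text
t 4.95 tcp pump mm [-18.2  79.6 108.2] toolz pump [ 0.414 -0.176 -0.893] tooly [ 0.     0.981 -0.193] F pump [-6.81  2.77  9.67] w 0.004 j [ 0.24  0.48  2.07 -0.92  0.31 -0.59]
```

>>> {"api": "move_arm", "payload": {
  "moves": [
    [0,0,0,0,0,-0.05,0],
    [0,0,0,0,-0.2,-0.05,0],
    [0,0,0,0,-0.5,-0.05,0],
    [0,0,0,0,-0.8,-0.05,0],
    [0,0,0,0,-1.0,-0.05,0],
    [0,0,0,0,-1.0,-0.05,0]
  ]
}}

```text
clock: 5.55
ee_pos: [0.5526, 0.1252, 0.1105]
tool_rot: [-2.928, 0.417, -2.983]
wrist_force: [-10.5, 0.9, 11.5]
width: 0.004
```

```bash
cat > look.py <<'E'
from tool import *
from plant import capture
import sys
where(); k=sys.argv[1]
a=capture("scene")[:,:,::-1]; cv2.imwrite(f"pics/scene{k}.png",a)
h=cv2.cvtColor(a,cv2.COLOR_BGR2HSV)
cv2.imwrite(f"pics/z{k}.png",cv2.resize(a[150:250,245:345],None,fx=6,fy=6,interpolation=cv2.INTER_CUBIC))
c=calibration("scene"); c20,s20=np.cos(np.radians(20)),np.sin(np.radians(20)); n=Rp@np.array([-s20,0,c20])
m=cv2.inRange(h[190:235,265:345],(6,120,90),(18,255,255))
N,lab,st,ce=cv2.connectedComponentsWithStats(m); 
for i in range(1,N):
    if st[i,4]>6:
        ys,xs=np.nonzero(lab==i)
        P=np.array([Rp.T@(onplane(ray(c,(x+265,y+190)),op+[0,0,.105]+n*.005,n)-op)*1000 for x,y in zip(xs,ys)])
        print("orange n",st[i,4],"mean",P.mean(0).round(1),"stem part",P[P[:,0]>np.percentile(P[:,0],60)].mean(0).round(1))
E
python3 look.py 3
```

```text
t 5.55 tcp pump mm [-18.9  69.3 110.5] toolz pump [ 0.413 -0.177 -0.893] tooly [ 0.001  0.981 -0.194] F pump [-10.44   1.6   11.46] w 0.004 j [ 0.22  0.48  2.07 -0.91  0.3  -0.62]
orange n 34 mean [ 37.1  66.6 123.8] stem part [ 47.8  66.7 127.7]
```

View pics/z3.png

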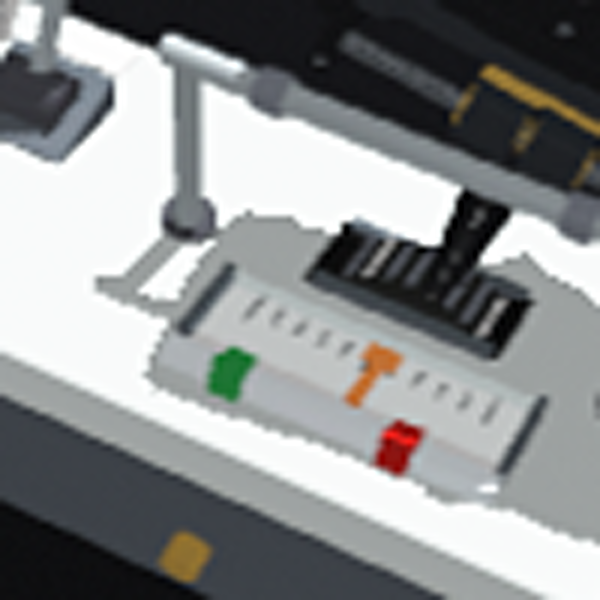

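>>> {"api": "move_arm", "payload": {
  "moves": [
    [0,0,0,0.2,0,-0.08,0],
    [0,0,0,0.4,0,-0.08,0],
    [0,0,0,0.4,0,-0.08,0]
  ]
}}

```text
clock: 5.9
ee_pos: [0.5499, 0.1253, 0.1098]
tool_rot: [-2.929, 0.419, -2.983]
wrist_force: [-0.1, 1.5, 7.2]
width: 0.006
```

```bash
python3 - <<'E'
from tool import *
where()
E
```

```text
t 5.9 tcp pump mm [-21.6  69.5 109.8] toolz pump [ 0.415 -0.176 -0.893] tooly [ 0.     0.981 -0.193] F pump [0.03 1.53 7.21] w 0.006 j [ 0.22  0.47  2.08 -0.93  0.3  -0.6 ]
```

>>> {"api": "move_arm", "payload": {
  "moves": [
    [0,0,0,0,-0.2,-0.01,0],
    [0,0,0,0,-0.5,-0.02,0],
    [0,0,0,0,-0.8,-0.02,0],
    [0,0,0,0,-1.0,-0.02,0],
    [0,0,0,0,-1.0,-0.02,0]
  ]
}}

```text
clock: 6.4
ee_pos: [0.5498, 0.1149, 0.1111]
tool_rot: [-2.928, 0.417, -2.984]
wrist_force: [-0.1, 0.3, -0.6]
width: 0.004
```

```bash
python3 look.py 4
```

```text
t 6.4 tcp pump mm [-22.4  59.2 111.1] toolz pump [ 0.413 -0.177 -0.894] tooly [ 0.001  0.981 -0.193] F pump [-0.12  0.3  -0.57] w 0.004 j [ 0.2   0.47  2.09 -0.92  0.29 -0.63]
orange n 35 mean [ 37.6  62.1 124. ] stem part [ 49.2  62.1 128.2]
```

>>> {"api": "move_arm", "payload": {
  "moves": [
    [0,0,0,0,0,0.08,0],
    [0,0,0,0,0,0.12,0],
    [0,0,0,0,0,0.12,0]
  ]
}}

```text
clock: 6.75
ee_pos: [0.5502, 0.1151, 0.1105]
tool_rot: [-2.928, 0.417, -2.983]
wrist_force: [-5.6, -0.4, 7.7]
width: 0.0
```

>>> {"api": "move_arm", "payload": {
  "moves": [
    [0,0,0,0.1,0,-0.03,0],
    [0,0,0,0.12,-0.25,0,0],
    [0,0,0,0.14,-0.5,0.03,0],
    [0,0,0,0.16,-0.75,0.08,0],
    [0,0,0,0.18,-1.0,0.12,0],
    [0,0,0,0.18,-1.0,0.12,0]
  ]
}}

```text
clock: 7.35
ee_pos: [0.5499, 0.1045, 0.1102]
tool_rot: [-2.929, 0.417, -2.984]
wrist_force: [-0.3, 0.3, -0.5]
width: 0.003
```

```bash
python3 look.py 5
```

```text
t 7.35 tcp pump mm [-23.1  48.9 110.2] toolz pump [ 0.413 -0.176 -0.894] tooly [ 0.001  0.981 -0.193] F pump [-0.3   0.32 -0.49] w 0.003 j [ 0.18  0.47  2.1  -0.94  0.28 -0.64]
orange n 34 mean [ 37.8  58.2 124.1] stem part [ 48.8  58.2 128.1]
```

>>> {"api": "move_arm", "payload": {
  "moves": [
    [0,0,0,0,0,0.08,0],
    [0,0,0,0,0,0.14,0],
    [0,0,0,0,0,0.14,0]
  ]
}}

```text
clock: 7.7
ee_pos: [0.5504, 0.1045, 0.1093]
tool_rot: [-2.928, 0.417, -2.983]
wrist_force: [-4.2, -0.7, 6.1]
width: 0.002
```

```bash
cat >> tool.py <<'E'
def zc(y): return 110.6-(50-np.sqrt(2500-(y-60.)**2))*1.06
def rows(Ps):
    s=telemetry.read_state(); R0=Ro.from_euler("xyz",s["tool_rot"]).as_matrix()
    p=Rp.T@(s["ee_pos"]-op)*1000; print("at",p.round(1))
    for P in Ps: print(P,"->",(R0.T@(Rp@(np.array(P)-p))/10).round(2).tolist())
E
python3 - <<'E'
from tool import *
rows([(-26,48.8,120),(-26,80,120),(-22.7,80,round(zc(80)+2,1))])
E
```

```text
at [-22.6  48.8 109.3]
(-26, 48.8, 120) -> [-0.12, -0.21, -1.09]
(-26, 80, 120) -> [-0.37, 2.85, -1.64]
(-22.7, 80, np.float64(108.2)) -> [-0.19, 3.08, -0.45]
```

>>> {"api": "move_arm", "payload": {
  "moves": [
    [0,0,0,-0.12,-0.2,-1.1,0],
    [0,0,0,-0.4,2.85,-1.65,0],
    [0,0,0,-0.4,2.85,-1.65,0],
    [0,0,0,-0.2,3.08,-0.6,0],
    [0,0,0,-0.2,3.08,-0.45,0],
    [0,0,0,-0.2,3.08,-0.45,0]
  ]
}}

```text
clock: 8.3
ee_pos: [0.5483, 0.1356, 0.1077]
tool_rot: [-2.928, 0.417, -2.983]
wrist_force: [0.5, -0.5, 1.1]
width: 0.005
```

```bash
python3 - <<'E'
from tool import *
where()
rows([(-22.7,y,round(zc(y)-(.3 if i else 0.1),1)) for i,y in enumerate([80,80,76,72,68,64,60])])
E
```

```text
t 8.3 tcp pump mm [-22.5  79.9 107.7] toolz pump [ 0.412 -0.176 -0.894] tooly [ 0.     0.981 -0.193] F pump [ 0.47 -0.54  1.05] w 0.005 j [ 0.24  0.48  2.08 -0.93  0.31 -0.58]
at [-22.5  79.9 107.7]
(-22.7, 80, np.float64(106.1)) -> [0.08, 0.04, 0.13]
(-22.7, 80, np.float64(105.9)) -> [0.09, 0.04, 0.15]
(-22.7, 76, np.float64(107.5)) -> [0.06, -0.38, 0.08]
(-22.7, 72, np.float64(108.8)) -> [0.04, -0.8, 0.03]
(-22.7, 68, np.float64(109.6)) -> [0.04, -1.21, 0.03]
(-22.7, 64, np.float64(110.1)) -> [0.05, -1.61, 0.06]
(-22.7, 60, np.float64(110.3)) -> [0.07, -2.01, 0.11]
```

>>> {"api": "move_arm", "payload": {
  "moves": [
    [0,0,0,0.03,0,0.07,0],
    [0,0,0,0.05,0,0.12,0],
    [0,0,0,0.05,0,0.12,0]
  ]
}}

```text
clock: 8.6
ee_pos: [0.5486, 0.1355, 0.1071]
tool_rot: [-2.929, 0.418, -2.983]
wrist_force: [-1.3, 0.3, 3.6]
width: 0.006
```

```bash
python3 - <<'E'
from tool import *
where()
rows([(-22.7,y,round(zc(y),1)) for i,y in enumerate([80,76,72,68,64,60])])
E
```

```text
t 8.6 tcp pump mm [-22.2  79.8 107.1] toolz pump [ 0.414 -0.176 -0.893] tooly [ 0.001  0.981 -0.193] F pump [-1.25  0.4   3.65] w 0.006 j [ 0.24  0.48  2.08 -0.94  0.31 -0.57]
at [-22.2  79.8 107.1]
(-22.7, 80, np.float64(106.2)) -> [0.08, 0.04, 0.06]
(-22.7, 76, np.float64(107.8)) -> [0.05, -0.39, -0.01]
(-22.7, 72, np.float64(109.1)) -> [0.03, -0.81, -0.06]
(-22.7, 68, np.float64(109.9)) -> [0.03, -1.21, -0.06]
(-22.7, 64, np.float64(110.4)) -> [0.04, -1.62, -0.03]
(-22.7, 60, np.float64(110.6)) -> [0.06, -2.01, 0.02]
```

>>> {"api": "move_arm", "payload": {
  "moves": [
    [0,0,0,0.03,-0.2,0.01,0],
    [0,0,0,0.04,-0.5,0.01,0],
    [0,0,0,0.04,-0.8,0.01,0],
    [0,0,0,0.05,-1.1,0.01,0],
    [0,0,0,0.05,-1.2,0.01,0]
  ]
}}

```text
clock: 9.1
ee_pos: [0.5487, 0.1236, 0.1094]
tool_rot: [-2.929, 0.418, -2.983]
wrist_force: [-5.4, 1.8, 8.6]
width: 0.007
```

```bash
python3 look.py 6;  python3 - <<'E'
from tool import *
rows([(-22.7,y,round(zc(y),1)) for i,y in enumerate([68,64,60,56,52,48,44])])
E
```

```text
t 9.1 tcp pump mm [-22.9  68.  109.4] toolz pump [ 0.414 -0.176 -0.893] tooly [ 0.     0.981 -0.193] F pump [-5.3   2.15  8.61] w 0.007 j [ 0.22  0.47  2.08 -0.94  0.3  -0.6 ]
orange n 32 mean [ 37.7  50.4 124. ] stem part [ 48.7  50.5 128. ]
at [-22.9  67.9 109.4]
(-22.7, 68, np.float64(109.9)) -> [-0.04, -0.0, -0.04]
(-22.7, 64, np.float64(110.4)) -> [-0.03, -0.4, -0.01]
(-22.7, 60, np.float64(110.6)) -> [-0.0, -0.8, 0.04]
(-22.7, 56, np.float64(110.4)) -> [0.04, -1.19, 0.13]
(-22.7, 52, np.float64(109.9)) -> [0.09, -1.57, 0.25]
(-22.7, 48, np.float64(109.1)) -> [0.15, -1.95, 0.39]
(-22.7, 44, np.float64(107.8)) -> [0.24, -2.31, 0.57]
```

>>> {"api": "move_arm", "payload": {
  "moves": [
    [0,0,0,0,-0.25,-0.03,0],
    [0,0,0,0,-0.5,-0.02,0],
    [0,0,0,0,-0.8,0.02,0],
    [0,0,0,0.04,-1.0,0.07,0],
    [0,0,0,0.05,-1.2,0.12,0],
    [0,0,0,0.07,-1.4,0.18,0],
    [0,0,0,0.09,-1.57,0.23,0],
    [0,0,0,0.09,-1.57,0.23,0]
  ]
}}

```text
clock: 9.95
ee_pos: [0.5499, 0.1071, 0.1097]
tool_rot: [-2.928, 0.417, -2.984]
wrist_force: [-5.4, -2.5, 8.8]
width: 0.003
```

```bash
python3 look.py 7;  python3 - <<'E'
from tool import *
rows([(-22.7,y,round(zc(y),1)) for i,y in enumerate([52,48,44,40])])
E
```

```text
t 9.95 tcp pump mm [-22.9  51.5 109.7] toolz pump [ 0.413 -0.177 -0.893] tooly [ 0.001  0.981 -0.194] F pump [-5.53 -2.16  8.78] w 0.003 j [ 0.18  0.47  2.09 -0.94  0.28 -0.63]
orange n 33 mean [ 37.9  39.8 124.1] stem part [ 49.5  40.1 128.3]
at [-22.9  51.5 109.6]
(-22.7, 52, np.float64(109.9)) -> [-0.03, 0.04, -0.02]
(-22.7, 48, np.float64(109.1)) -> [0.03, -0.33, 0.12]
(-22.7, 44, np.float64(107.8)) -> [0.12, -0.7, 0.31]
(-22.7, 40, np.float64(106.2)) -> [0.21, -1.06, 0.52]
```

```bash
python3 - <<'E'
from tool import *
rows([(-26,51,121),(-26,80,121),(-22.7,80,109.2)])
E
```

```text
at [-22.9  51.5 109.6]
(-26, 51, 121) -> [-0.17, -0.27, -1.13]
(-26, 80, 121) -> [-0.4, 2.58, -1.65]
(-22.7, 80, 109.2) -> [-0.23, 2.8, -0.46]
```

>>> {"api": "move_arm", "payload": {
  "moves": [
    [0,0,0,-0.17,-0.3,-1.2,0],
    [0,0,0,-0.4,2.6,-1.7,0],
    [0,0,0,-0.4,2.6,-1.7,0],
    [0,0,0,-0.2,2.8,-0.7,0],
    [0,0,0,-0.2,2.8,-0.48,0],
    [0,0,0,-0.2,2.8,-0.48,0]
  ]
}}

```text
clock: 10.6
ee_pos: [0.5479, 0.1359, 0.1086]
tool_rot: [-2.928, 0.416, -2.983]
wrist_force: [-0.1, 1.4, 0.2]
width: 0.004
```

```bash
python3 look.py 8;  python3 - <<'E'
from tool import *
rows([(-22.4,80,107.1)])
E
```

```text
t 10.6 tcp pump mm [-22.8  80.3 108.6] toolz pump [ 0.412 -0.176 -0.894] tooly [ 0.     0.981 -0.194] F pump [0.03 1.4  0.23] w 0.004 j [ 0.24  0.48  2.07 -0.93  0.31 -0.58]
orange n 33 mean [ 37.9  39.8 124.1] stem part [ 49.5  40.1 128.3]
at [-22.8  80.3 108.9]
(-22.4, 80, 107.1) -> [0.04, 0.01, 0.18]
```

View pics/z8.png

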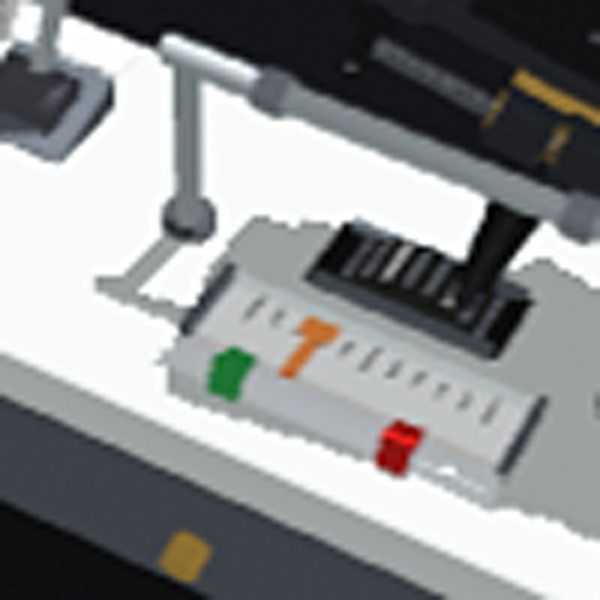

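>>> {"api": "move_arm", "payload": {
  "moves": [
    [0,0,0,0.05,0,0.12,0],
    [0,0,0,0.05,0,0.21,0],
    [0,0,0,0.05,0,0.21,0]
  ]
}}

```text
clock: 10.95
ee_pos: [0.5485, 0.1358, 0.1071]
tool_rot: [-2.929, 0.418, -2.983]
wrist_force: [-0.1, -0.8, 0.3]
width: 0.004
```

>>> {"api": "move_arm", "payload": {
  "moves": [
    [0,0,0,0,0,0.05,0],
    [0,0,0,0,0,0.05,0]
  ]
}}

```text
clock: 11.15
ee_pos: [0.5486, 0.136, 0.1068]
tool_rot: [-2.929, 0.418, -2.983]
wrist_force: [-3.7, 1.2, 3.7]
width: 0.006
```

Contact at about 5 N. Same drag profile as before.

>>> {"api": "move_arm", "payload": {
  "moves": [
    [0,0,0,0.03,-0.2,0.0,0],
    [0,0,0,0.04,-0.5,0.0,0],
    [0,0,0,0.04,-0.8,0.0,0],
    [0,0,0,0.05,-1.1,0.0,0],
    [0,0,0,0.05,-1.2,0.0,0]
  ]
}}

```text
clock: 11.65
ee_pos: [0.5487, 0.124, 0.1093]
tool_rot: [-2.929, 0.418, -2.983]
wrist_force: [-7.1, 2.5, 11.4]
width: 0.002
```

```bash
python3 look.py 9
```

```text
t 11.65 tcp pump mm [-22.9  68.4 109.3] toolz pump [ 0.414 -0.176 -0.893] tooly [ 0.     0.981 -0.193] F pump [-6.92  3.01 11.37] w 0.002 j [ 0.22  0.47  2.08 -0.94  0.3  -0.6 ]
orange n 31 mean [ 37.5  33.  124. ] stem part [ 48.9  32.8 128.1]
```

>>> {"api": "move_arm", "payload": {
  "moves": [
    [0,0,0,0,-0.25,-0.05,0],
    [0,0,0,0,-0.5,-0.04,0],
    [0,0,0,0,-0.8,0.0,0],
    [0,0,0,0.04,-1.0,0.05,0],
    [0,0,0,0.05,-1.2,0.1,0],
    [0,0,0,0.07,-1.4,0.16,0],
    [0,0,0,0.09,-1.57,0.21,0],
    [0,0,0,0.09,-1.57,0.21,0]
  ]
}}

```text
clock: 12.5
ee_pos: [0.5498, 0.1075, 0.1097]
tool_rot: [-2.928, 0.417, -2.984]
wrist_force: [-6.1, -1.8, 8.1]
width: 0.005
```

```bash
python3 look.py 10;  python3 - <<'E'
from tool import *
rows([(-22.7,y,round(zc(y),1)) for i,y in enumerate([52,50,48,44,40])])
E
```

```text
t 12.5 tcp pump mm [-23.   51.8 109.7] toolz pump [ 0.413 -0.177 -0.893] tooly [ 0.001  0.981 -0.194] F pump [-6.24 -1.36  8.13] w 0.005 j [ 0.18  0.47  2.09 -0.94  0.28 -0.63]
orange n 30 mean [ 36.1  21.8 123.4] stem part [ 45.6  22.3 126.9]
at [-22.9  51.9 109.7]
(-22.7, 52, np.float64(109.9)) -> [-0.03, 0.01, -0.01]
(-22.7, 50, np.float64(109.5)) -> [0.0, -0.18, 0.06]
(-22.7, 48, np.float64(109.1)) -> [0.03, -0.37, 0.13]
(-22.7, 44, np.float64(107.8)) -> [0.12, -0.74, 0.32]
(-22.7, 40, np.float64(106.2)) -> [0.21, -1.1, 0.53]
```

View pics/z10.png

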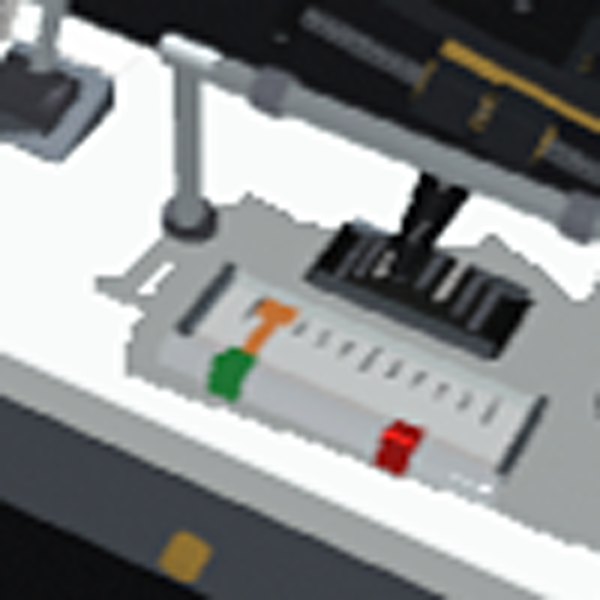

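>>> {"api": "move_arm", "payload": {
  "moves": [
    [0,0,0,-0.03,-0.07,-0.4,0],
    [0,0,0,-0.09,-0.2,-1.15,0],
    [0,0,0,-0.1,-0.2,-4,0],
    [0,0,0,-0.1,-0.2,-8,0],
    [0,0,0,-0.1,-0.2,-12,0],
    [0,0,0,-0.1,-0.2,-15,0],
    [0,0,0,-0.1,-0.2,-15,0]
  ]
}}

```text
clock: 13.25
ee_pos: [0.4876, 0.1292, 0.2479]
tool_rot: [-2.93, 0.424, -2.982]
wrist_force: [0.2, -0.3, -0.3]
width: 0.006
```

```bash
python3 look.py 11; python3 - <<'E'
from tool import *
from plant import capture
b=capture("side")[:,:,::-1]; cv2.imwrite("pics/side11.png",b)
cv2.imwrite("pics/zs11.png",cv2.resize(b[150:300,200:350],None,fx=4,fy=4,interpolation=cv2.INTER_CUBIC))
E
```

```text
t 13.25 tcp pump mm [-83.5  77.9 247.9] toolz pump [ 0.419 -0.174 -0.891] tooly [ 0.     0.981 -0.192] F pump [ 0.2  -0.36 -0.28] w 0.006 j [ 0.26  0.17  2.05 -0.48  0.57 -1.06]
orange n 29 mean [ 35.4  21.8 123.2] stem part [ 44.   22.1 126.3]
```

View pics/zs11.png

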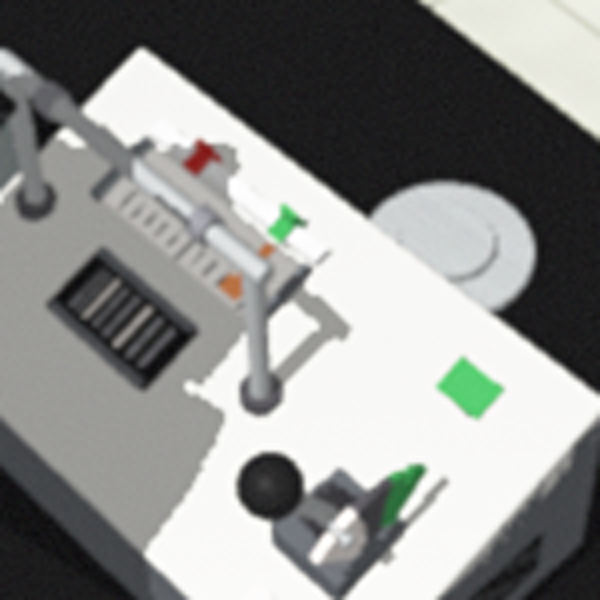

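View pics/z11.png

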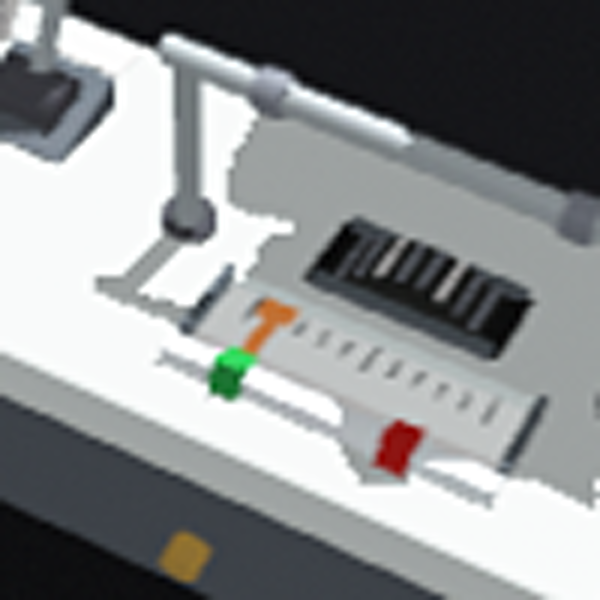

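```bash
python3 - <<'E'
from tool import *
S=calibration("scene");D=calibration("side")
for n,a,b in [("tip",(247.5/6+245-.4,350/6+150-.4),(267/4+200-.4,250/4+150-.4)),("foot",(275/6+245-.4,315/6+150-.4),(231/4+200-.4,289/4+150-.4)),("green",(282.8,211.5),(270.6,205.6))]:
    X,e=tri([ray(S,a),ray(D,b)]); print(n,(Rp.T@(X-op)*1000).round(1),np.round(e,4))
c20,s20=np.cos(np.radians(20)),np.sin(np.radians(20)); nn=Rp@np.array([-s20,0,c20])
for h in (2,5,8):
    print(h,(Rp.T@(onplane(ray(D,(231/4+199.6,289/4+149.6)),op+[0,0,.105]+nn*h/1000,nn)-op)*1000).round(1),(Rp.T@(onplane(ray(D,(267/4+199.6,250/4+149.6)),op+[0,0,.105]+nn*h/1000,nn)-op)*1000).round(1))
E
```

```text
tip [ 52.8  20.7 126.5] [0.0005 0.0005]
foot [ 26.9  20.8 114.8] [0.0004 0.0004]
green [ 68.   21.6 134.8] [0.0005 0.0005]
2 [ 25.8  20.1 116.5] [ 53.1  20.3 126.4]
5 [ 24.4  18.4 119.2] [ 51.6  18.6 129.1]
8 [ 23.1  16.7 121.9] [ 50.2  16.9 131.8]
```

```bash
python3 - <<'E'
from tool import *
go((-130,-120,270),0,0); go((-130,-120,270),10,0)
E
```

```text
target [ 0.4553 -0.0715  0.27  ] rot [-10.9  24.4   2.4] shift cm [  4.78 -19.84  -0.73]
target [ 0.4553 -0.0715  0.27  ] rot [-10.6  14.5   3.3] shift cm [  4.78 -19.84  -0.73]
```

>>> {"api": "move_arm", "payload": {
  "moves": [
    [0,0,0,0,0,-4,0],
    [0,0,0,1,-1,-6,0],
    [-10.9,24.4,2.4,4.8,-19.8,-2,0],
    [-10.9,24.4,2.4,4.8,-19.8,-2,0],
    [-10.9,24.4,2.4,4.8,-19.8,-2,0],
    [-10.9,24.4,2.4,4.8,-19.8,-2,0],
    [-10.9,24.4,2.4,4.8,-19.8,-0.7,0],
    [-10.9,24.4,2.4,4.8,-19.8,-0.7,0]
  ]
}}

```text
clock: 14.15
ee_pos: [0.455, -0.0744, 0.2663]
tool_rot: [3.141, -0.006, -3.077]
wrist_force: [0.0, 1.3, -0.9]
width: 0.007
```

```bash
python3 - <<'E'
from tool import *
where(); go((-112,-120,181),0,0)
E
```

```text
t 14.15 tcp pump mm [-130.4 -122.8  266.3] toolz pump [-0.006  0.    -1.   ] tooly [0.006 1.    0.   ] F pump [ 0.14  1.31 -0.94] w 0.007 j [-0.3   0.2   1.87 -0.    1.08 -1.94]
target [ 0.4732 -0.0702  0.181 ] rot [ 0.  -0.3 -0.4] shift cm [-1.89  0.29  8.52]
```

>>> {"api": "move_arm", "payload": {
  "moves": [
    [0,0,0,-1.0,0.2,4,0],
    [0,0,0,-1.5,0.2,8,0],
    [0,0,0,-1.7,0.2,8.5,0],
    [0,0,0,-1.7,0.2,8.5,0]
  ]
}}

```text
clock: 14.55
ee_pos: [0.4716, -0.0676, 0.1839]
tool_rot: [-3.141, -0.003, -3.071]
wrist_force: [-0.2, -0.4, 0.9]
width: 0.006
```

```bash
python3 look.py 12 ; python3 - <<'E'
from tool import *
from plant import capture
b=capture("side")[:,:,::-1]; cv2.imwrite("pics/zs12.png",cv2.resize(b[150:350,180:380],None,fx=3,fy=3,interpolation=cv2.INTER_CUBIC))
E
```

```text
t 14.55 tcp pump mm [-113.4 -117.3  183.9] toolz pump [-0.003 -0.    -1.   ] tooly [ 0.  1. -0.] F pump [-0.27 -0.39  0.89] w 0.006 j [-0.28  0.32  1.95 -0.    0.87 -1.92]
orange n 30 mean [ 36.1  21.8 123.4] stem part [ 45.6  22.3 126.9]
```

View pics/zs12.png

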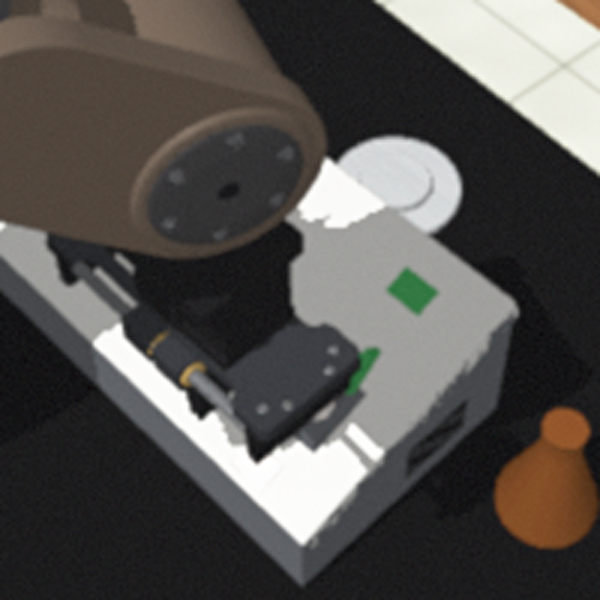

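>>> {"api": "move_arm", "payload": {
  "moves": [
    [0,0,0,-1.2,-0.2,0.2,0],
    [0,0,0,-2.0,-0.2,0.2,0],
    [0,0,0,-3.0,-0.2,0.2,0],
    [0,0,0,-4.0,-0.2,0.2,0],
    [0,0,0,-5.0,-0.2,0.2,0],
    [0,0,0,-6.0,-0.2,0.2,0]
  ]
}}

```text
clock: 15.25
ee_pos: [0.5323, -0.066, 0.1835]
tool_rot: [-3.14, -0.001, -3.071]
wrist_force: [-3.6, -0.3, 2.6]
width: 0.004
```

```bash
python3 look.py 13
```

```text
t 15.25 tcp pump mm [ -52.7 -120.   183.5] toolz pump [-0.001 -0.001 -1.   ] tooly [ 0.001  1.    -0.001] F pump [-3.63 -0.02  2.64] w 0.004 j [-0.25  0.4   1.81 -0.    0.93 -1.89]
orange n 30 mean [ 36.1  21.8 123.4] stem part [ 45.6  22.3 126.9]
```

View pics/scene13.png

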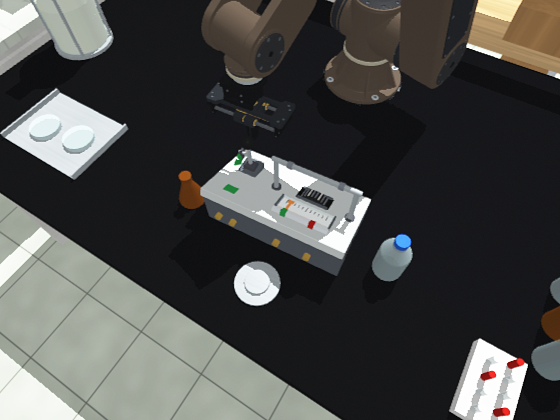

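Contact force is a few N and the lever is following; carry on past the middle.

>>> {"api": "move_arm", "payload": {
  "moves": [
    [0,0,0,-0.8,0,0,0],
    [0,0,0,-1.6,0,0,0],
    [0,0,0,-2.4,0,0,0],
    [0,0,0,-3.2,0,0,0],
    [0,0,0,-3.6,0,0,0],
    [0,0,0,-3.6,0,0,0]
  ]
}}

```text
clock: 15.9
ee_pos: [0.5683, -0.0634, 0.1821]
tool_rot: [-3.14, -0.001, -3.071]
wrist_force: [0.3, -0.8, -0.2]
width: 0.004
```

```bash
python3 look.py 14;python3 - <<'E'
import cv2
a=cv2.imread("pics/scene14.png");cv2.imwrite("pics/q14.png",cv2.resize(a[80:260,170:370],None,fx=3,fy=3,interpolation=cv2.INTER_CUBIC))
E
```

```text
t 15.9 tcp pump mm [ -16.7 -120.   182.1] toolz pump [-0.001 -0.001 -1.   ] tooly [ 0.001  1.    -0.001] F pump [ 0.22 -0.82 -0.16] w 0.004 j [-0.23  0.45  1.73 -0.    0.96 -1.87]
orange n 30 mean [ 36.1  21.8 123.4] stem part [ 45.6  22.3 126.9]
```

View pics/q14.png

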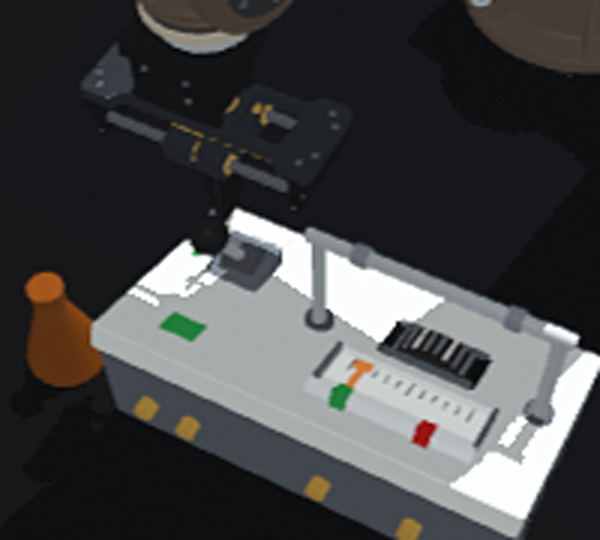

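>>> {"api": "move_arm", "payload": {
  "moves": [
    [0,0,0,3,0,0,0],
    [0,0,0,7,0,0,0],
    [0,0,0,10,0,-2,0],
    [0,0,0,12,0,-6,0],
    [0,0,0,14,0,-10,0],
    [0,0,0,15,0,-14,0],
    [0,0,0,15,0,-14,0],
    [0,0,0,15,0,-14,0]
  ]
}}

```text
clock: 16.75
ee_pos: [0.4179, -0.0738, 0.3229]
tool_rot: [-3.14, 0.001, -3.072]
wrist_force: [0.8, -0.3, -0.8]
width: 0.005
```

```bash
python3 look.py 15;python3 - <<'E'
import cv2
from tool import *
from plant import capture
a=cv2.imread("pics/scene15.png");b=capture("side")[:,:,::-1]
cv2.imwrite("pics/q15.png",np.hstack([cv2.resize(a[115:275,175:375],(500,400),interpolation=cv2.INTER_CUBIC),cv2.resize(b[140:350,165:315],(286,400),interpolation=cv2.INTER_CUBIC)]))
cv2.imwrite("pics/side15.png",b)
S=calibration("scene");D=calibration("side")
K=op+Rp@np.array([.013,-.12,.187]); print("expected run knob px",proj(S,[K]),proj(D,[K]))
E
```

```text
t 16.75 tcp pump mm [-167.4 -119.7  322.9] toolz pump [ 0.001 -0.002 -1.   ] tooly [ 0.001  1.    -0.002] F pump [ 0.81 -0.4  -0.78] w 0.005 j [-0.33  0.09  1.85 -0.    1.21 -1.97]
orange n 28 mean [ 35.8  21.6 123.4] stem part [ 44.8  22.2 126.6]
expected run knob px [[238.70777942 156.72846573]] [[300.09784222 243.60716136]]
```

View pics/q15.png

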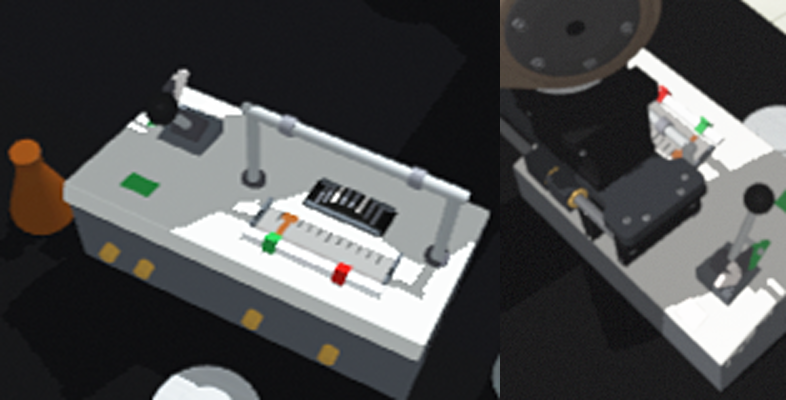

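View pics/side15.png

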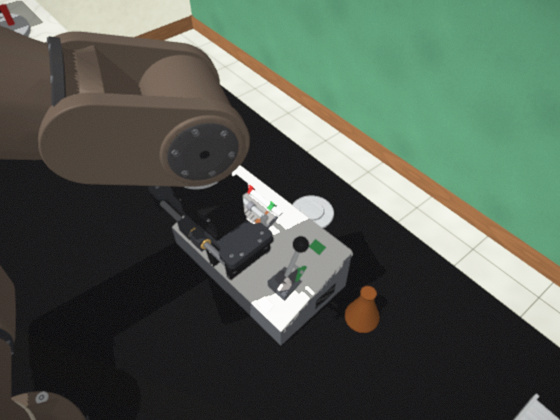

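The knob is at (301, 244) px in the side view, where the run notch puts it at (300, 244). The pointer is still opposite the green tab, and nothing else has moved.

```bash
python3 -c "
from plant import manip
print(manip.job_done())"
```

```text
the job is handed in; nothing more can be done
None
```

The feed pump is set, and I handed the job in at about 17 s of the 58 s allowed; no verdict was reported.

- **Pointer:** I rolled the thumbwheel with the closed fingertips in three strokes, about 50 mm of pointer travel in all, and lifted clear before touching the lever. In the last pictures the tip is at y ≈ 21–22 mm in the pump's frame and the green tab is at 21.6 mm. A cruder reading from the side view alone gave as little as 17–20 mm, depending on the height assumed for the pointer. Even the lowest of these is within the 6 mm limit.
- **Lever:** I then pushed the knob away from the robot until it snapped over, with about 4–5 N measured on the way. After I backed off, the knob was within 1–2 pixels of where the run notch should put it in both views.
- **Bystanders and robot:** The flask and head plate looked unmoved in the last pictures. I did not look at the bottle again after the throw; it looked undisturbed during it and the arm never went near it. The robot finished about 0.11 m above the pump's highest part, on the robot's side of it, with the wrist force near zero.

**What went less well:**
- **Tool angle:** The first approach, leaning 30 degrees, ran the wrist close to its joint range. I used 25 degrees with a 10 degree sideways tilt instead.
- **Pressing force:** The force on the wheel rose briefly to about 9–15 N, above the 3–8 N advised. Twice the fingertips lost contact partway, and I corrected for that in the next stroke.

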